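Seat the block in the router fixture and shut the toggle clamp

TASK

Load the plywood block into the nest of the router fixture: set it in flat, push it down past the two spring plungers until you feel it sitting fully home on the insert, pressing firmly but not hard so the soft insert is not bruised. Only when it is fully down, swing the toggle clamp shut over it by pushing its handle down until it snaps over centre, then let go and leave everything else on the table where it is.

Things in the scene. Friction and masses are not known exactly. Their poses are not given: they have to be found in the camera images.
- block: workpiece: laminated plywood block 50 (x) x 110 (y) x 44 (z) mm, about 0.16 kg, lower edges rounded over 3 mm, two dark slots routed in its top; lies flat slots up. Origin at the centre of its underside, long axis along its y, z up. Either end may face either way
- fixture: router fixture fixed to the table: plywood board 190 (x) x 350 (y) x 15 mm, origin at the centre of its underside, y from clamp to nest, z up; F(x, y, z) below means mm in this frame. It carries the nest around F(0, 90) and a horizontal toggle clamp; clamp base and riser fill F x -30..30, y -92..20, z up to 105. Its arm pivots about the line F(any, 4, 97); open, it stands 225 mm high
- nest (a point): centre of the nest's mouth, F(0, 90, 47), level with its four rail tops; opening 53 (x) x 113 (y) mm for the 50 x 110 block, long axis along F y; rails 15 to 24 mm wide, board outside them at z 15. Its floor is a soft insert, skimmed many times: its top lies anywhere from 16 to 30 mm below the mouth and is not measured, so feel for it. It stops the block dead; up to 25 N on it does no harm
- plunger0: one of two ball-nosed spring plungers standing 4 mm out of the nest's -x rail; ball centre F(-28.5, 60, 37), diameter 12. They push the block over to the +x rail with 6 to 12 N. A block merely laid in hangs up on them about 7 mm below the mouth or tips and jams; kept level, a downward push of 5 to 8 N takes it past (by 14 mm), then it slides on with under 5 N. They do not hold it down
- plunger1: the other plunger, F(-28.5, 120, 37)
- handle_grip (a point): point on the axis of the clamp handle's round rubber grip (18 mm thick), 115 mm from the handle's pin, 25 mm short of its end. Open: F(0, -69, 200), handle sloping up and back (to -y) at 61 degrees; shut: F(0, -103, 113), handle level. On the way, y, z at slopes 50, 40, 30, 20, 10: -85, 195; -94, 186; -99, 172; -101, 154; -102, 134. Pushing its upper side down and back takes 1 to 10 N, most just before dead centre
- clamp_arm (a joint): angle (rad) of the clamp arm, counted from open: 0 open (leaning back past upright), 1.85 down over the block. Handle and arm are linked: pushing the handle down brings the arm down. At a handle slope of 3 degrees (grip point at F z 119) the linkage passes dead centre, then the handle drops to its stop and the clamp stays locked by itself
- pad: rubber pad, 22 mm across, on a sprung spindle (19 mm travel, 7 to 18 N) 86 mm out on the clamp arm; origin at the middle of its face. Open: the arm leans back, pad near F(0, 16, 191); shut: pad on top of the block, F(0, 90)
- spanner: bystander: steel spanner 170 mm long lying on the table, origin under its middle; leave alone
- offcut: bystander: wooden offcut 45 x 140 x 18 mm lying on the table, origin under its centre; leave alone
- tub: bystander: open grey plastic tub 90 x 120 x 50 mm, origin under its centre; leave alone
Mind the look-alikes: they are no part of the job. What is meant by the block is not green or turquoise, and is the larger of those in its own colour.

How it is judged:
By the outcome, as a careful person would: the job done as asked, in the order asked, and still so for the second after the job is handed in, with the robot touching nothing.
It also fails if it takes over 66 s, if anything falls off the work surface, if the arm or the gripper's body presses on something with over 40 N, if the wrist force passes 120 N, or if a joint passes its speed limit or range.

ROBOT

A 6-joint arm with a two-finger parallel gripper is mounted at the origin on the work surface. World frame = base frame: x ahead of the robot, y to its left, z up, the work surface at z = 0. Lengths are in mm, angles in rad, forces in N, time in s.
With the tool pointing down it reaches from about 400 to 925 mm from the base axis. Payload 12.5 kg.
Tool frame: the origin (TCP) lies on the centre line of the jaws, within the pads' length; the fingertips stand 8 mm ahead of it and the grasp point (between the pads) lies 11 mm behind it; z points along the fingers, x is the direction in which the jaws open and shut, and the axes are right-handed (so a half turn about z gives the same grasp; the last joint's range is limited). The gripper opens to 95 mm and grips with 3 to 60 N. Pads are 20 mm wide; open, the fingers measure 119 mm over their backs; the gripper's body (75 mm by 180 mm) begins 59 mm behind the grasp point.
Start: joints at [1.165, 0.491, 1.559, -0, 1.092, -0.106], TCP at [184.563, 597.145, 222.661] pointing down, gripper open.
Joint ranges: [-3.1, 3.1], [-0.84, 2.19], [0.05, 2.79], [-1.13, 4.28], [0.06, 2.93], [-2.69, 2.69]. Speed limits (rad/s): [2.22, 2.22, 2.79, 3.14, 3.14, 3.14].

INTERFACE

Orientations are given as [roll, pitch, yaw] about the fixed x, y, z axes, in that order (R = Rz(yaw) Ry(pitch) Rx(roll)).
In Python, from cell import env gives the robot as it stands. The module is installed in compiled form; this text tells all that it offers.
- The arm moves only by the tool send_rows, never from a script. Its argument "moves" is a list that holds one entry, the list of rows, each a list of 6 numbers: the shift along the tool's x, y, z as a fraction of full scale, then the turn, a rotation vector about the tool's x, y, z as a fraction of full scale. A call has 1 to 12 rows; each row is the pose to reach, as a shift and turn from the pose commanded when the call began, along the tool's axes at that moment; what a row does not reach only later rows make up. Full scale, the value 1, is 0.3 m for a shift and 90 degrees for a turn. A row lasts 1/12 s, in which the tool goes at most 41.7 mm and 7.16 degrees, less where a joint would pass 70% of its speed; a pose out of reach is approached as far as the arm can. A call with a number of a shift or a turn outside -1 to 1 is refused whole. A call with a gripper value outside its range is refused whole. "grip" is the gripper's target within -1 to 1 (shut at 1, half-way at 0, fully open at -1), set as the call begins (left out, the last holds). The fingers move at their own pace and stop on an object; the grip force is fixed at half the most. Time passes only in rows, so rows that repeat a pose let the fingers close. It gives the time, the measured TCP pose, the force and the opening at its end, in the units of the state.
- env.state(): the state, without advancing time (a new reading comes with each control period).
- env.read_camera(name): name is "scene" or "top" or "wrist"; returns a dict with "image" (384x512x3 uint8, red, green, blue), "mtx" (3x3 intrinsics, pixels), "T" (4x4, takes a point from camera to world coordinates); the wrist camera has in their place "mount" (4x4, takes a point from camera to tool coordinates, whose origin is the TCP and whose axes are the tool frame's). Camera axes: x right, y up, looking along -z (the intrinsics and any distortion apply to the point x, -y, -z); pixel columns grow to the right and rows downward; lengths in mm; the calibration is good to about 2 mm. A picture is of the moment at which its call begins: read the wrist's pose just before it. There is no depth.
- env.job_done(): hands the job in, once; it reports no verdict.
Trained networks look in the newest picture that a camera, given by its name, has taken for a name from the list of things; names that differ only in an ending like _2 or _b are one class to them, and where a whole thing is asked for, a point or a joint stands for the part that bears it (a point fixed in the world has none). Each returns a list of dicts, best first, with "confidence" (0 to 1); they miss things now and then, are a little off and sometimes report something else, mostly with a low value. They report only what shows in the picture. A call takes as long as a camera call. They do not tell look-alikes from the thing itself.
- env.look_for(camera, thing): "xy" ([column, row] in pixels, amid what is visible of it).
- env.outline_of(camera, thing): "region" (384x512 bool, what is visible of it) and "xy" ([column, row] in pixels, amid what is visible of it).
The state is a dict: "t": time; "joints": joint angles; "qvel": joint speeds; "tau": joint torques, N m; "eef_pos": TCP position; "tcp_rot": TCP orientation; "ft_force": force on the tool from outside, world axes, zero at the start; "moment": the same for the moment, N m; "opening": opening from 0.0 (shut) to 1.0 (fully open).
Only numpy, scipy, OpenCV 4.12 (cv2) and the standard library are available. Lean on these libraries where they do the work, as an engineer would, in place of code of your own. Each camera call takes 0.05 s, during which the arm holds its last target. There are 200 camera calls.

## Working session

There is one attempt and no reset: what is moved stays moved. The work goes in short steps, Python scripts to look and compute and a tool call to move; the robot and the scene stay as the last step left them, time stands still between calls to the robot, and variables do not carry over. Pictures are saved under pics/ and viewed, about 8 in all and at most 12, crops included, and the job is handed in when it is done.

Besides the shell and the picture viewer there is one more tool, called after "Emit:" as name([rows], argument=value, ...), one row to a line, values as JSON. send_rows: Moves the arm, as the interface text tells. Its arguments: {"type":"object","properties":{"moves":{"type":"array","items":{"type":"array","items":{"type":"array","items":{"type":"number"}}}},"grip":{"type":"number"}},"required":["moves"]}

```bash
mkdir -p pics; cat > h.py <<'E'
import numpy as np, cv2
from cell import env
from scipy.spatial.transform import Rotation as R
def cam(n):
    s=env.state(); c=env.read_camera(n)
    if n=="wrist":
        T=np.eye(4); T[:3,:3]=R.from_euler('xyz',s['tcp_rot']).as_matrix(); T[:3,3]=s['eef_pos']
        c['T']=T@np.array(c['mount'])
    return c
def ray(c,px,z):
    K=np.array(c['mtx']);T=np.array(c['T']); d=np.linalg.inv(K)@[px[0],px[1],1]; d=T[:3,:3]@[d[0],-d[1],-d[2]]
    o=T[:3,3]; return o+d*(z-o[2])/d[2]
def proj(c,P):
    T=np.array(c['T']); p=(np.atleast_2d(P)-T[:3,3])@T[:3,:3]; p=p*[1,-1,-1]; q=p@np.array(c['mtx']).T; return q[:,:2]/q[:,2:]
def save(c,n,crop=None,f=1.5):
    im=c['image'][:,:,::-1]
    if crop: im=im[crop[1]:crop[3],crop[0]:crop[2]]
    cv2.imwrite('pics/'+n,cv2.resize(im,None,fx=f,fy=f,interpolation=cv2.INTER_CUBIC))
E
python3 - <<'E'
from h import *
s=env.state();print(s)
t=cam('top');save(t,'top.png');print([k for k in t],np.round(t['T'],2).tolist())
for n in ['block','fixture','nest','handle_grip','plunger0','pad','clamp_arm','tub','spanner','offcut']:
    try:print(n,[(np.round(d['xy'],1).tolist(),round(d['confidence'],2),np.round(ray(t,d['xy'],30)[:2]).tolist()) for d in env.look_for('top',n)])
    except Exception as e:print(n,e)
t=cam('scene');save(t,'scene.png')
for n in ['block','handle_grip','nest','pad']:
    print(n,[(np.round(d['xy'],1).tolist(),round(d['confidence'],2)) for d in env.look_for('scene',n)])
E
```

```text
{'t': 0.0, 'joints': array([ 1.16538244e+00,  4.91543505e-01,  1.55947241e+00, -2.51621468e-05,
        1.09169659e+00, -1.05626268e-01]), 'qvel': array([-0.00047601,  0.00022701,  0.0002219 , -0.00109529,  0.00112905,
       -0.0015179 ]), 'tau': array([-2.58788576e-03, -6.12648296e+01, -2.58173347e+01,  6.90807123e-02,
        4.82753059e-02, -7.06237824e-05]), 'eef_pos': array([184.47517485, 596.89682061, 222.06381368]), 'tcp_rot': array([-3.14149678e+00,  1.11596020e-03,  1.27102038e+00]), 'ft_force': array([-0.41653158,  0.54784222, -0.6510133 ]), 'moment': array([ 0.00817102,  0.06079826, -0.02712212]), 'opening': 1.0014928773242844}
['image', 'mtx', 'T'] [[0.08, 0.97, -0.21, 238.62], [-1.0, 0.08, -0.02, 36.89], [-0.0, 0.21, 0.98, 1760.87], [0.0, 0.0, 0.0, 1.0]]
block [([138.4, 223.6], 0.93, [475.0, 474.0]), ([188.9, 209.4], 0.74, [543.0, 296.0]), ([173.6, 248.8], 0.49, [395.0, 335.0])]
fixture [([273.9, 219.6], 0.62, [532.0, -18.0])]
nest [([271.1, 214.0], 0.73, [551.0, -6.0]), ([277.9, 205.6], 0.47, [585.0, -28.0])]
handle_grip [([288.6, 203.5], 0.57, [596.0, -67.0])]
plunger0 []
pad []
clamp_arm [([278.3, 203.1], 0.46, [594.0, -29.0]), ([273.9, 160.9], 0.19, [754.0, -1.0])]
tub [([188.7, 170.2], 0.9, [691.0, 313.0])]
spanner [([273.8, 157.9], 0.46, [766.0, 0.0])]
offcut [([351.0, 265.9], 0.79, [388.0, -305.0])]
block [([365.8, 149.2], 0.72), ([323.4, 180.8], 0.69), ([313.1, 146.2], 0.67), ([387.3, 188.3], 0.57)]
handle_grip [([212.9, 196.1], 0.48)]
nest [([229.2, 222.9], 0.78)]
pad [([236.7, 182.8], 0.62)]
```

View pics/top.png

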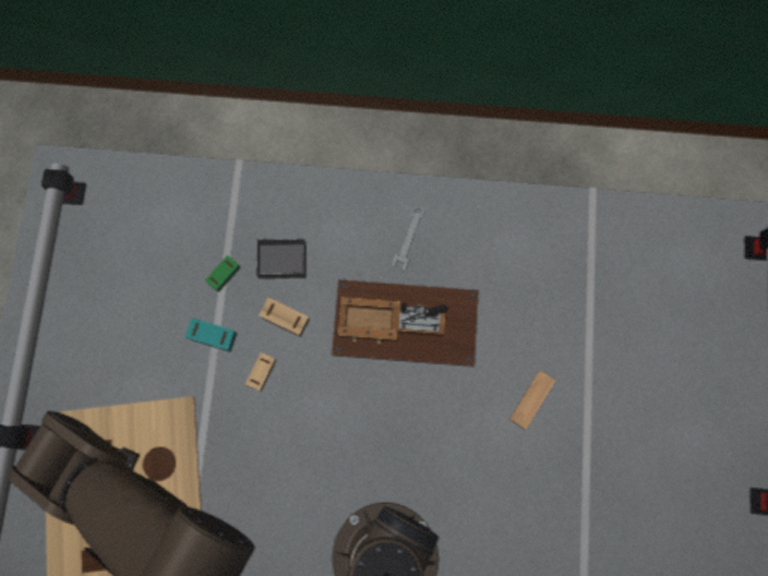

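View pics/scene.png

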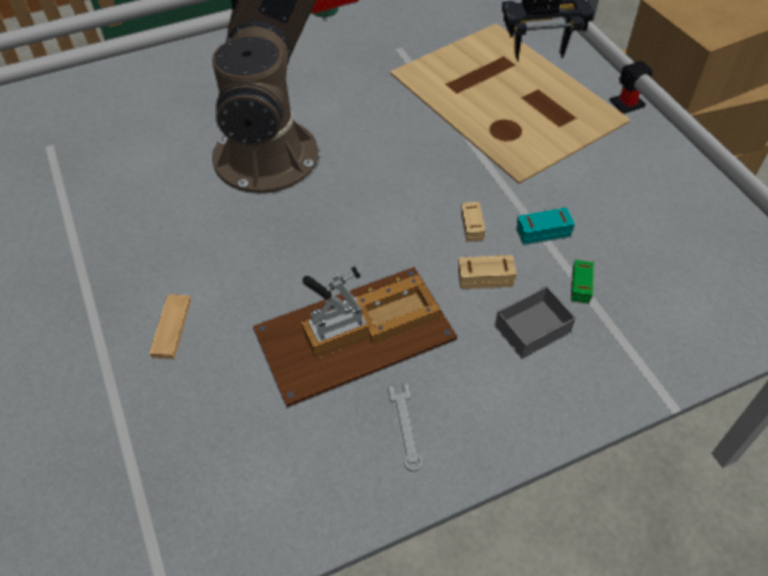

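The top view shows the block, the larger pine one, at about (189,211) px. The smaller pine look-alike is at (173,247). The fixture is at (270,215), with the nest to the left (+y world) and the plunger knobs on the robot side.

```bash
python3 - <<'E'
from h import *
t=cam('top'); im=t['image'].astype(int)
for n,z in [('block',44),('fixture',15)]:
    for d in env.outline_of('top',n):
        r=np.argwhere(d['region'])[:,::-1]
        P=np.array([ray(t,p,z)[:2] for p in r]).astype(np.float32)
        print(n,round(d['confidence'],2),np.round(d['xy']),len(r),[np.round(v,3) for v in cv2.minAreaRect(P)], cv2.boxPoints(cv2.minAreaRect(P)).round().tolist())
# board by colour
sub=im[170:260,210:330]; m=((sub[...,0]-sub[...,2])>15).astype(np.uint8)
m=cv2.morphologyEx(m,cv2.MORPH_OPEN,np.ones((3,3)));n,l,st,c=cv2.connectedComponentsWithStats(m);k=1+st[1:,4].argmax()
r=np.argwhere(l==k)[:,::-1]+[210,170]
P=np.array([ray(t,p,15)[:2] for p in r]).astype(np.float32);b=cv2.minAreaRect(P);print('board',b,cv2.boxPoints(b).round(1).tolist())
E
```

```text
block 0.88 [190. 211.] 425 [array([533.943, 294.383]), array([114.136,  50.509]), np.float64(69.126)] [[490.0, 250.0], [537.0, 232.0], [578.0, 339.0], [531.0, 357.0]]
block 0.85 [150. 185.] 298 [array([627.88, 456.04]), array([49.9  , 86.297]), np.float64(55.277)] [[578.0, 460.0], [649.0, 411.0], [678.0, 452.0], [607.0, 501.0]]
block 0.78 [139. 224.] 407 [array([475.349, 466.247]), array([112.668,  50.142]), np.float64(76.435)] [[438.0, 417.0], [487.0, 406.0], [513.0, 515.0], [464.0, 527.0]]
block 0.72 [174. 249.] 297 [array([398.022, 332.672]), array([45.575, 86.621]), np.float64(69.698)] [[349.0, 326.0], [431.0, 296.0], [447.0, 339.0], [365.0, 369.0]]
fixture 0.72 [272. 219.] 4441 [array([551.071,  -1.398]), array([191.796, 351.548]), np.float64(0.313)] [[454.0, 174.0], [456.0, -178.0], [648.0, -177.0], [646.0, 175.0]]
board ((552.253173828125, -2.1669769287109375), (189.08450317382812, 346.65826416015625), 0.4103143513202667) [[456.5, 170.5], [459.0, -176.1999969482422], [648.0, -174.8000030517578], [645.5999755859375, 171.8000030517578]]
```

```bash
cat >> h.py <<'E'
def plan(p,yaw_deg,base=None):
    "row (tool axes, fractions) from the present pose to p, tool down with that yaw; base=(pos,yaw_deg)"
    if base is None:
        s=env.state(); b=np.array(s['eef_pos']); Rb=R.from_euler('xyz',s['tcp_rot'])
    else: b=np.array(base[0]); Rb=R.from_euler('xyz',[np.pi,0,np.radians(base[1])])
    Rt=R.from_euler('xyz',[np.pi,0,np.radians(yaw_deg)])
    d=Rb.inv().apply(np.array(p)-b)/300; w=(Rb.inv()*Rt).as_rotvec()/(np.pi/2)
    return np.round(np.r_[d,w],4).tolist()
E
python3 - <<'E'
from h import *
print(plan([360,440,222],10)); print(plan([534,294,220],-20.9,([360,440,222],10)))
E
```

```text
[-0.3278, 0.7134, 0.0022, -0.0001, -0.0001, 0.698]
[0.4867, 0.58, 0.0067, 0.0, -0.0, 0.3433]
```

Emit:
send_rows([
  [[-0.33,0.71,0,0,0,0.7],[-0.33,0.71,0,0,0,0.7],[-0.33,0.71,0,0,0,0.7],[-0.33,0.71,0,0,0,0.7],[-0.33,0.71,0,0,0,0.7],[-0.33,0.71,0,0,0,0.7],[-0.33,0.71,0,0,0,0.7],[-0.33,0.71,0,0,0,0.7],[-0.33,0.71,0,0,0,0.7]],
], grip=-1)

```text
t: 1.7
eef_pos: [359.4, 439.1, 222.7]
tcp_rot: [-3.141, -0.0, 0.163]
ft_force: [0.1, 0.9, 0.3]
opening: 1.0
```

Emit:
send_rows([
  [[0.487,0.58,0,0,0,0.345],[0.487,0.58,0,0,0,0.345],[0.487,0.58,0,0,0,0.345],[0.487,0.58,0,0,0,0.345],[0.487,0.58,0,0,0,0.345],[0.487,0.58,0,0,0,0.345],[0.487,0.58,0,0,0,0.345],[0.487,0.58,0,0,0,0.345],[0.487,0.58,0,0,0,0.345]],
])

```text
t: 2.45
eef_pos: [531.8, 293.5, 222.5]
tcp_rot: [3.141, 0.001, -0.37]
ft_force: [0.4, 0.6, -0.3]
opening: 0.995
```

```bash
python3 - <<'E'
from h import *
t=cam('wrist');s=env.state();print(s['t'],s['eef_pos'],s['tcp_rot'],s['ft_force'])
save(t,'w1.png')
for d in env.outline_of('wrist','block')[:3]:
    r=np.argwhere(d['region'])[:,::-1]; b=cv2.minAreaRect(r.astype(np.float32))
    P=np.array([ray(t,p,44)[:2] for p in r]).astype(np.float32);bb=cv2.minAreaRect(P)
    print(d['confidence'],d['xy'],b,bb)
E
```

```text
2.5 [531.6145292  293.88733359 222.69288949] [-3.14152365e+00  2.61303571e-04 -3.69362470e-01] [-0.16496672 -0.01002922  0.3865784 ]
0.9 [155.5, 178.6] ((155.93080139160156, 177.71995544433594), (34.24729919433594, 73.35237884521484), 86.90594482421875) ((409.34381103515625, 336.9175720214844), (43.381004333496094, 91.00442504882812), 72.00679779052734)
0.75 [262.9, 169.8] ((265.5, 171.5), (87.0, 41.0), 90.0) ((538.21826171875, 293.4339294433594), (109.60379028320312, 50.365421295166016), 68.80976867675781)
0.56 [296.2, 14.1] ((293.5, 19.0), (38.0, 79.0), 90.0) ((627.267822265625, 441.87908935546875), (36.99526596069336, 85.07989501953125), 68.7759017944336)
```

View pics/w1.png

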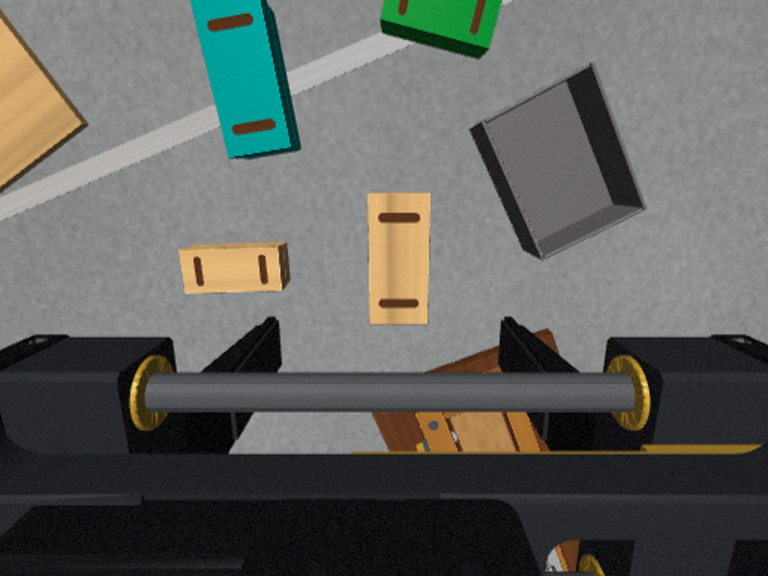

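The wrist view shows the pine block centred at about (265,171) px, or (399,258) in the enlarged picture. It is aligned with the jaws and clear of its neighbours.

```bash
python3 - <<'E'
from h import *
s=env.state();print(s['eef_pos'],s['qvel'].round(3));print(plan([538.2,293.4,100],-21.2),plan([538.2,293.4,41],-21.2))
E
```

```text
[531.56471697 294.04945671 222.76910602] [ 0.002 -0.001 -0.003 -0.002 -0.    -0.003]
[0.0215, -0.0059, 0.4092, -0.0001, 0.0001, 0.0006] [0.0215, -0.0059, 0.6059, -0.0001, 0.0001, 0.0006]
```

Emit:
send_rows([
  [[0.0215,-0.006,0.1,0,0,0.0006],[0.0215,-0.006,0.25,0,0,0.0006],[0.0215,-0.006,0.38,0,0,0.0006],[0.0215,-0.006,0.48,0,0,0.0006],[0.0215,-0.006,0.55,0,0,0.0006],[0.0215,-0.006,0.59,0,0,0.0006],[0.0215,-0.006,0.606,0,0,0.0006],[0.0215,-0.006,0.606,0,0,0.0006],[0.0215,-0.006,0.606,0,0,0.0006],[0.0215,-0.006,0.606,0,0,0.0006]],
])

```text
t: 3.38
eef_pos: [539.7, 293.0, 42.4]
tcp_rot: [-3.14, -0.002, -0.371]
ft_force: [0.5, 0.8, 0.6]
opening: 1.0
```

Emit:
send_rows([
  [[0,0,0,0,0,0],[0,0,0,0,0,0],[0,0,0,0,0,0],[0,0,0,0,0,0],[0,0,0,0,0,0],[0,0,0,0,0,0],[0,0,0,0,0,0],[0,0,0,0,0,0],[0,0,0,0,0,0],[0,0,0,0,0,0]],
], grip=1)

```text
t: 4.22
eef_pos: [539.2, 292.5, 40.8]
tcp_rot: [-3.142, -0.0, -0.371]
ft_force: [0.8, 0.4, -0.3]
opening: 0.522
```

```bash
python3 - <<'E'
from h import *
b=([539.2,292.5,40.8],-21.25)
print(plan([551,170,290],0.3,b)); print(plan([551,60,290],0.3,([551,170,290],.3)))
E
```

```text
[0.1847, 0.3663, -0.8307, -0.0, 0.0, -0.2394]
[-0.0019, 0.3667, 0.0, 0.0, 0.0, 0.0]
```

Emit:
send_rows([
  [[0,0,-0.05,0,0,0],[0,0,-0.17,0,0,0],[0,0,-0.3,0,0,0],[0.06,0.1,-0.42,0,0,-0.08],[0.12,0.2,-0.54,0,0,-0.16],[0.185,0.3,-0.67,0,0,-0.24],[0.185,0.367,-0.78,0,0,-0.24],[0.185,0.367,-0.83,0,0,-0.24],[0.185,0.367,-0.83,0,0,-0.24]],
])

```text
t: 4.97
eef_pos: [552.4, 167.7, 296.3]
tcp_rot: [-3.14, -0.009, 0.003]
ft_force: [-0.0, 0.7, -0.8]
opening: 0.522
```

Emit:
send_rows([
  [[-0.002,0.1,0,0,0,0],[-0.002,0.22,0,0,0,0],[-0.002,0.32,0,0,0,0],[-0.002,0.367,0,0,0,0],[-0.002,0.367,0,0,0,0],[-0.002,0.367,0,0,0,0],[-0.002,0.367,0,0,0,0]],
])

```text
t: 5.55
eef_pos: [550.8, 60.3, 289.5]
tcp_rot: [-3.141, 0.001, 0.006]
ft_force: [0.7, 0.1, -1.4]
opening: 0.521
```

```bash
python3 - <<'E'
from h import *
t=cam('wrist');s=env.state();print(s['t'],s['eef_pos'],s['tcp_rot'],s['ft_force'],s['opening']*95)
save(t,'w2.png')
c,sn=np.cos(.006),np.sin(.006)
F=lambda p:np.array([551.7+c*p[0]-sn*p[1],-1.8+sn*p[0]+c*p[1],p[2]])
for n,p in [('mouth ++',(26.5,146.5,47)),('mouth -+',(-26.5,146.5,47)),('board -+',(-95,175,15)),('board ++',(95,175,15)),('mouth --',(-26.5,33.5,47)),('mouth +-',(26.5,33.5,47))]: print(n,proj(t,F(p)).round(1))
E
```

```text
5.6 [550.81273646  60.56249217 289.51657715] [-3.14128247e+00  4.29585541e-04  6.33892326e-03] [-0.16238529  0.55024162 -2.39770296] 49.55956207120915
mouth ++ [[279.9 106.7]]
mouth -+ [[241.8 106.7]]
board -+ [[196.5  87.5]]
board ++ [[325.1  87.5]]
mouth -- [[243.  185.8]]
mouth +- [[278.6 185.8]]
```

View pics/w2.png

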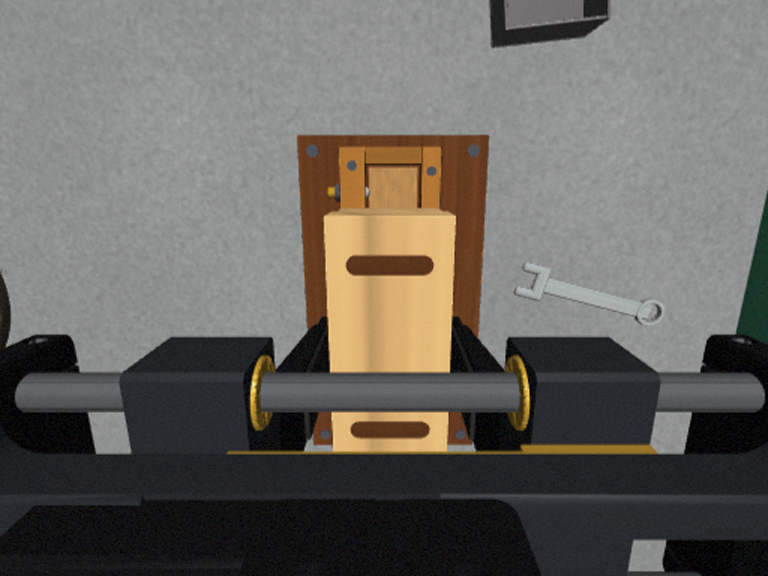

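The picture shows the held block covering the near part of the nest. The nest's far end is visible with its inner edges at about columns 245 and 280 and row 109. That is a few px off my prediction, so I will measure the edges.

```bash
python3 - <<'E'
from h import *
t=cam('wrist'); g=cv2.cvtColor(t['image'],cv2.COLOR_RGB2GRAY).astype(float)
save(t,'w2c.png',(190,80,340,150),5)
def peaks(v,o,th):
    d=np.diff(v);r=[]
    for i in range(1,len(d)-1):
        if abs(d[i])>th and abs(d[i])>=abs(d[i-1]) and abs(d[i])>abs(d[i+1]):
            a,b,c=map(abs,d[i-1:i+2]); r.append((round(o+i+.5+.5*(a-c)/(a-2*b+c),2),round(d[i])))
    return r
for r0 in (92,112,118,130): print('rows',r0,peaks(g[r0:r0+5,190:335].mean(0),190,3))
for c0 in (205,248,256,264,272,312): print('cols',c0,peaks(g[80:140,c0:c0+5].mean(1),80,3))
# block top in hand
z=env.state()['eef_pos'][2]+3.2
for p in [(326/1.5,213/1.5),(455/1.5,213/1.5)]: print(ray(t,p,z).round(1))
E
```

```text
rows 92 [(np.float64(192.54), 4), (np.float64(197.58), -55), (np.float64(200.46), -3), (np.float64(211.69), 5), (np.float64(218.5), 4), (np.float64(220.38), -3), (np.float64(231.4), -5), (np.float64(237.35), 4), (np.float64(239.42), -3), (np.float64(264.95), -4), (np.float64(267.07), 4), (np.float64(275.62), -4), (np.float64(280.19), -3), (np.float64(282.5), 4), (np.float64(292.6), -5), (np.float64(296.52), 5), (np.float64(304.79), -4), (np.float64(309.68), -4), (np.float64(315.08), 3), (np.float64(319.5), -6), (np.float64(325.44), 69)]
rows 112 [(np.float64(198.61), -55), (np.float64(208.55), -5), (np.float64(219.44), 5), (np.float64(225.76), 32), (np.float64(231.59), -9), (np.float64(236.14), 5), (np.float64(242.55), -91), (np.float64(245.38), 59), (np.float64(247.57), -4), (np.float64(253.56), 7), (np.float64(255.44), -5), (np.float64(257.93), -4), (np.float64(259.41), 5), (np.float64(261.24), 4), (np.float64(264.37), 5), (np.float64(278.3), -47), (np.float64(280.61), 56), (np.float64(284.39), -34), (np.float64(290.23), 26), (np.float64(293.47), -66), (np.float64(304.29), -4), (np
[... 1464 characters left out ...]
, -37), (np.float64(97.68), 23), (np.float64(108.53), -52), (np.float64(111.3), 46), (np.float64(116.5), 4)]
cols 256 [(np.float64(86.47), -4), (np.float64(89.87), -38), (np.float64(97.73), 23), (np.float64(108.54), -55), (np.float64(111.32), 51), (np.float64(132.68), -3)]
cols 264 [(np.float64(86.61), 4), (np.float64(89.8), -43), (np.float64(97.79), 23), (np.float64(108.52), -56), (np.float64(111.29), 56)]
cols 272 [(np.float64(89.55), -54), (np.float64(97.81), 21), (np.float64(108.55), -58), (np.float64(111.29), 50)]
cols 312 [(np.float64(81.53), 4), (np.float64(89.54), -50), (np.float64(96.06), 4), (np.float64(103.63), -5), (np.float64(107.27), -3)]
[525.5 116.2 292.8]
[573.9 116.5 292.8]
```

View pics/w2c.png

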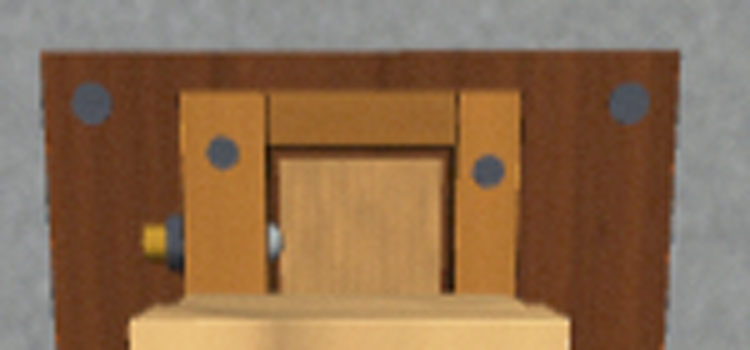

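The crop shows the rails' inner edges at columns 242.6 and 280.5 and row 108.5. That puts the nest at about (552, 85.6). The clamp arm is well clear of the approach.

```bash
python3 - <<'E'
from h import *
print(plan([553.2,85,130],.36),plan([553.2,85,92],.36),env.state()['t'])
E
```

```text
[0.0086, -0.0811, 0.532, -0.0001, 0.0002, 0.0003] [0.0086, -0.0811, 0.6587, -0.0001, 0.0002, 0.0003] 5.65
```

Emit:
send_rows([
  [[0.0086,-0.08,0.05,0,0,0],[0.0086,-0.081,0.17,0,0,0],[0.0086,-0.081,0.3,0,0,0],[0.0086,-0.081,0.42,0,0,0],[0.0086,-0.081,0.52,0,0,0],[0.0086,-0.081,0.6,0,0,0],[0.0086,-0.081,0.64,0,0,0],[0.0086,-0.081,0.655,0,0,0],[0.0086,-0.081,0.655,0,0,0],[0.0086,-0.081,0.655,0,0,0],[0.0086,-0.081,0.655,0,0,0]],
])

```text
t: 6.57
eef_pos: [553.9, 84.3, 94.4]
tcp_rot: [-3.141, -0.002, 0.006]
ft_force: [-0.1, 0.1, -1.9]
opening: 0.523
```

```bash
python3 - <<'E'
from h import *
t=cam('wrist');save(t,'w3.png');s=env.state();print(s['eef_pos'],s['tcp_rot'],s['ft_force'],s['moment'])
print(plan([553.2,85,92],.36))
E
```

```text
[553.88324587  84.19694441  94.46653405] [-3.14145282e+00 -2.03248844e-03  5.85265671e-03] [-0.20309044 -0.74961423 -1.70009195] [-0.08318415  0.04718712  0.01762615]
[-0.0023, -0.0027, 0.0082, -0.0001, -0.0013, -0.0003]
```

View pics/w3.png

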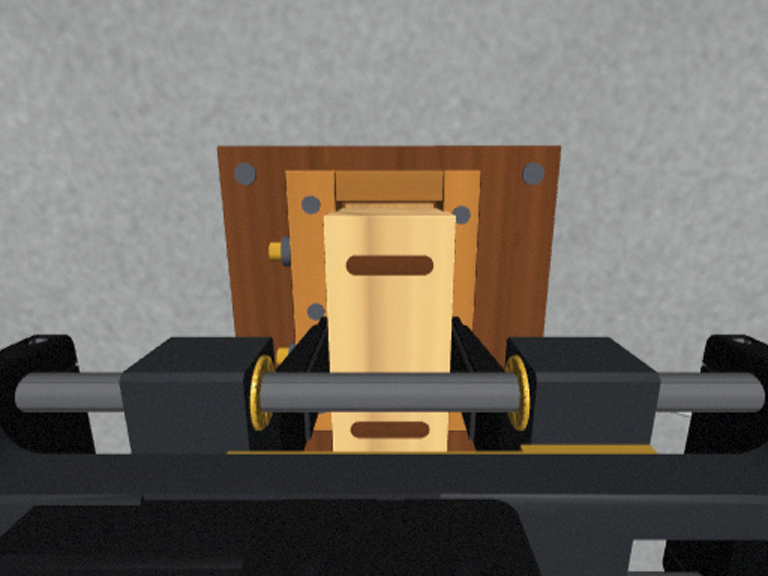

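```bash
python3 - <<'E'
from h import *
t=cam('wrist'); g=cv2.cvtColor(t['image'],cv2.COLOR_RGB2GRAY).astype(float)
def peaks(v,o,th):
    d=np.diff(v);r=[]
    for i in range(1,len(d)-1):
        if abs(d[i])>th and abs(d[i])>=abs(d[i-1]) and abs(d[i])>abs(d[i+1]):
            a,b,c=map(abs,d[i-1:i+2]); r.append((float(round(o+i+.5+.5*(a-c)/(a-2*b+c),2)),round(d[i])))
    return r
for r0 in (116,124,129,146,160,190): print('rows',r0,peaks(g[r0:r0+4,180:325].mean(0),180,8))
for c0 in (235,250,265,280): print('cols',c0,peaks(g[90:150,c0:c0+5].mean(1),90,6))
print(np.round(t['mtx'],1).tolist(), np.round(t['T'],3).tolist())
save(t,'w3c.png',(200,105,320,155),6)
E
```

```text
rows 116 [(190.4, 48), (223.0, 51), (294.78, -36), (296.02, 27), (319.49, -55)]
rows 124 [(190.51, 62), (222.84, -68), (295.07, 56), (319.53, -62)]
rows 129 [(190.77, 36), (202.42, -13), (210.47, 14), (222.71, -65), (295.13, 62), (319.16, -32)]
rows 146 [(191.86, 36), (215.49, 65), (303.48, -80), (309.59, 12), (311.67, 14), (318.5, -54)]
rows 160 [(186.73, -26), (192.57, 38), (215.57, 52), (302.53, -74), (317.54, -65)]
rows 190 [(194.51, 63), (217.44, 55), (301.5, -62), (315.82, -30)]
cols 235 [(96.52, -55), (113.3, 28), (134.63, 42), (139.56, 7), (143.4, 35)]
cols 250 [(96.54, -57), (113.27, 30), (134.65, 43), (138.62, 7), (141.67, -9), (143.51, 27)]
cols 265 [(96.53, -64), (113.26, 33), (134.72, 50), (139.48, 11), (143.49, 32)]
cols 280 [(96.52, -58), (113.26, 27), (134.69, 45), (140.65, 9), (143.45, 34)]
[[279.2, 0.0, 259.5], [0.0, 279.2, 189.3], [0.0, 0.0, 1.0]] [[1.0, -0.005, -0.003, 551.916], [0.006, 0.969, 0.246, 152.828], [0.002, -0.246, 0.969, 256.595], [0.0, 0.0, 0.0, 1.0]]
```

View pics/w3c.png

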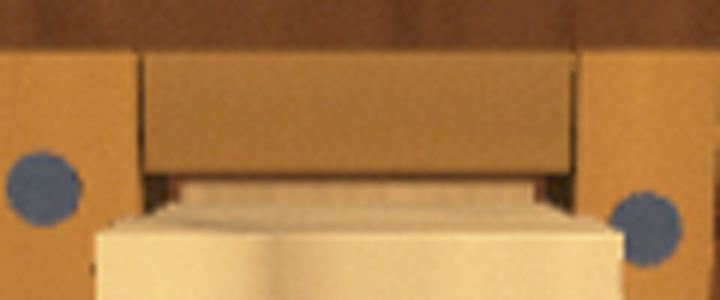

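```bash
python3 - <<'E'
from h import *
t=cam('wrist');s=env.state();print(s['eef_pos'])
for p in [(222.8,126),(295.1,126),(258,133.4)]: print('mouth',ray(t,p,47).round(2))
for z in (97.3,99):
  for p in [(215.5,148),(303.4,148),(258,143.4)]: print('block',z,ray(t,p,z).round(2))
E
```

```text
[553.72783363  84.04283705  94.28758474]
mouth [525.43 147.18  47.  ]
mouth [578.37 147.49  47.  ]
mouth [551.22 142.01  47.  ]
block 97.3 [527.32 136.32  97.3 ]
block 97.3 [577.17 136.6   97.3 ]
block 97.3 [551.41 139.04  97.3 ]
block 99 [527.58 136.5   99.  ]
block 99 [576.9  136.78  99.  ]
block 99 [551.41 139.19  99.  ]
```

Emit:
send_rows([
  [[0.002,-0.0047,0,0,0,0],[0.002,-0.0047,0.005,0,0,0],[0.002,-0.0047,0.01,0,0,0],[0.002,-0.0047,0.015,0,0,0],[0.002,-0.0047,0.02,0,0,0],[0.002,-0.0047,0.025,0,0,0],[0.002,-0.0047,0.028,0,0,0],[0.002,-0.0047,0.028,0,0,0],[0.002,-0.0047,0.028,0,0,0]],
])

```text
t: 7.47
eef_pos: [553.9, 85.3, 84.8]
tcp_rot: [-3.142, 0.0, 0.006]
ft_force: [-0.7, 0.1, -1.8]
opening: 0.523
```

Emit:
send_rows([
  [[0,0,0.003,0,0,0],[0,0,0.006,0,0,0],[0,0,0.009,0,0,0],[0,0,0.009,0,0,0],[0,0,0.009,0,0,0]],
])

```text
t: 7.88
eef_pos: [553.9, 85.4, 82.2]
tcp_rot: [-3.142, 0.0, 0.006]
ft_force: [0.3, 0.1, -1.4]
opening: 0.528
```

Emit:
send_rows([
  [[0,0,0.003,0,0,0],[0,0,0.006,0,0,0],[0,0,0.008,0,0,0],[0,0,0.008,0,0,0]],
])

```text
t: 8.22
eef_pos: [554.4, 85.4, 79.9]
tcp_rot: [-3.142, -0.001, 0.006]
ft_force: [1.4, -0.4, -1.9]
opening: 0.524
```

Emit:
send_rows([
  [[0,0,0.003,0,0,0],[0,0,0.006,0,0,0],[0,0,0.009,0,0,0],[0,0,0.009,0,0,0]],
])

```text
t: 8.55
eef_pos: [555.1, 85.4, 77.4]
tcp_rot: [-3.141, -0.003, 0.006]
ft_force: [5.6, -0.3, -0.7]
opening: 0.522
```

Emit:
send_rows([
  [[0,0,0.003,0,0,0],[0,0,0.006,0,0,0],[0,0,0.008,0,0,0],[0,0,0.008,0,0,0]],
])

```text
t: 8.88
eef_pos: [555.1, 85.4, 75.0]
tcp_rot: [-3.141, -0.003, 0.006]
ft_force: [5.4, 1.2, -0.4]
opening: 0.527
```

Emit:
send_rows([
  [[0,0,0.003,0,0,0],[0,0,0.006,0,0,0],[0,0,0.006,0,0,0]],
])

```text
t: 9.13
eef_pos: [555.1, 85.4, 73.1]
tcp_rot: [-3.141, -0.003, 0.006]
ft_force: [7.3, -0.0, -3.0]
opening: 0.524
```

Emit:
send_rows([
  [[0,0,0.003,0,0,0],[0,0,0.005,0,0,0],[0,0,0.005,0,0,0]],
])

```text
t: 9.38
eef_pos: [555.1, 85.4, 71.6]
tcp_rot: [-3.141, -0.003, 0.006]
ft_force: [7.1, 0.5, -0.3]
opening: 0.522
```

Emit:
send_rows([
  [[0,0,0.003,0,0,0],[0,0,0.005,0,0,0],[0,0,0.005,0,0,0]],
])

```text
t: 9.63
eef_pos: [555.1, 85.4, 70.1]
tcp_rot: [-3.141, -0.003, 0.006]
ft_force: [6.6, 0.5, -1.4]
opening: 0.526
```

Emit:
send_rows([
  [[0,0,0.003,0,0,0],[0,0,0.005,0,0,0],[0,0,0.005,0,0,0]],
])

```text
t: 9.88
eef_pos: [555.1, 85.4, 68.6]
tcp_rot: [-3.141, -0.003, 0.006]
ft_force: [7.2, 1.3, -0.8]
opening: 0.521
```

Emit:
send_rows([
  [[0,0,0.003,0,0,0],[0,0,0.005,0,0,0],[0,0,0.005,0,0,0]],
])

```text
t: 10.13
eef_pos: [555.1, 85.4, 67.1]
tcp_rot: [-3.141, -0.003, 0.006]
ft_force: [6.3, -0.5, -1.1]
opening: 0.522
```

Emit:
send_rows([
  [[0,0,0.003,0,0,0],[0,0,0.005,0,0,0],[0,0,0.005,0,0,0]],
])

```text
t: 10.38
eef_pos: [555.2, 85.4, 66.0]
tcp_rot: [-3.141, -0.003, 0.006]
ft_force: [5.3, 0.0, 4.5]
opening: 0.523
```

Emit:
send_rows([
  [[0,0,0.002,0,0,0],[0,0,0.002,0,0,0],[0,0,0.002,0,0,0],[0,0,0.002,0,0,0]],
])

```text
t: 10.72
eef_pos: [555.2, 85.4, 66.0]
tcp_rot: [-3.141, -0.003, 0.006]
ft_force: [4.3, -0.1, 10.9]
opening: 0.524
```

Emit:
send_rows([
  [[0,0,0.0012,0,0,0],[0,0,0.0012,0,0,0],[0,0,0.0012,0,0,0]],
])

```text
t: 10.97
eef_pos: [555.2, 85.4, 66.0]
tcp_rot: [-3.141, -0.004, 0.006]
ft_force: [2.9, -0.3, 16.5]
opening: 0.521
```

Emit:
send_rows([
  [[0,0,0,0,0,0],[0,0,0,0,0,0],[0,0,0,0,0,0],[0,0,0,0,0,0],[0,0,0,0,0,0],[0,0,0,0,0,0]],
], grip=-0.5)

```text
t: 11.47
eef_pos: [553.7, 85.4, 64.2]
tcp_rot: [-3.142, 0.001, 0.006]
ft_force: [-0.7, -0.4, 0.5]
opening: 0.745
```

Emit:
send_rows([
  [[0,0,-0.05,0,0,0],[0,0,-0.1,0,0,0],[0,0,-0.1,0,0,0],[0,0,-0.1,0,0,0]],
])

```text
t: 11.8
eef_pos: [554.1, 85.4, 94.7]
tcp_rot: [-3.141, -0.001, 0.006]
ft_force: [0.6, -0.5, -0.5]
opening: 0.75
```

Emit:
send_rows([
  [[0,0,0,0,0,0],[0,0,0,0,0,0],[0,0,0,0,0,0],[0,0,0,0,0,0],[0,0,0,0,0,0],[0,0,0,0,0,0],[0,0,0,0,0,0],[0,0,0,0,0,0]],
], grip=1)

```text
t: 12.47
eef_pos: [553.9, 85.4, 94.4]
tcp_rot: [-3.142, -0.0, 0.006]
ft_force: [0.4, 0.5, -0.5]
opening: 0.244
```

```bash
python3 - <<'E'
from h import *
t=cam('wrist');save(t,'w4.png',(130,60,390,260),2.5);s=env.state();print(s['eef_pos'],s['tcp_rot'],s['ft_force'],s['opening'])
E
```

```text
[553.95054895  85.3837433   94.48048476] [-3.14148013e+00 -8.87772976e-05  5.54303401e-03] [-0.12805978 -0.77092501 -0.03817905] 0.2025560630074348
```

View pics/w4.png

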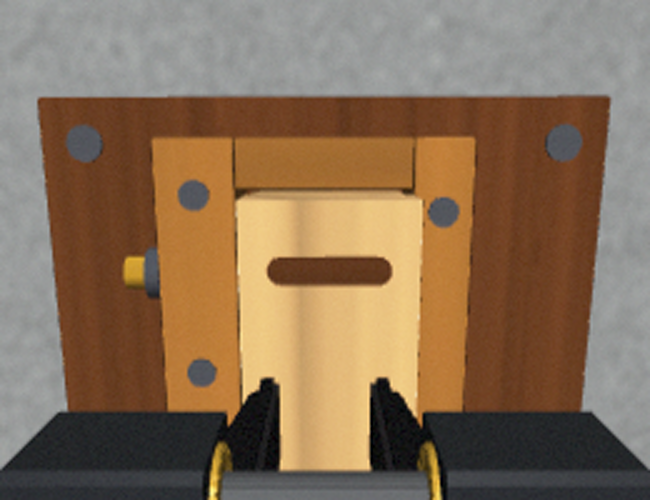

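The block sits flat in the nest against the +x rail. The end gap is at about (237–413, 190) in the crop. I will confirm it is home with a light press from above with closed fingers.

Emit:
send_rows([
  [[0,0,0.01,0,0,0],[0,0,0.03,0,0,0],[0,0,0.045,0,0,0],[0,0,0.053,0,0,0],[0,0,0.056,0,0,0],[0,0,0.056,0,0,0],[0,0,0.056,0,0,0]],
])

```text
t: 13.1
eef_pos: [553.8, 85.4, 77.5]
tcp_rot: [-3.142, 0.0, 0.006]
ft_force: [-0.7, -0.8, 1.4]
opening: 0.006
```

Emit:
send_rows([
  [[0,0,0.003,0,0,0],[0,0,0.005,0,0,0],[0,0,0.005,0,0,0],[0,0,0.005,0,0,0]],
])

```text
t: 13.43
eef_pos: [553.8, 85.4, 77.4]
tcp_rot: [-3.142, -0.0, 0.006]
ft_force: [-5.4, -0.1, 19.5]
opening: 0.006
```

The press stopped dead at the same height (depth about 21.6 mm) under 19 N, so the block is home. Next is the handle, and I will look at its surroundings first.

Emit:
send_rows([
  [[0,0,-0.05,0,0,0],[0,0,-0.17,0,0,0],[0,0,-0.3,0,0,0],[0,0,-0.43,0,0,0],[0,0,-0.56,0,0,0],[0,0,-0.68,0,0,0],[0,0,-0.74,0,0,0],[0,0,-0.74,0,0,0],[0,0,-0.74,0,0,0]],
])

```text
t: 14.18
eef_pos: [554.0, 85.4, 298.5]
tcp_rot: [-3.141, -0.002, 0.006]
ft_force: [0.4, 0.7, -0.3]
opening: 0.008
```

```bash
python3 - <<'E'
from h import *
t=cam('scene');s=env.state();print(s['t'],s['eef_pos'])
F=lambda y,z,x=0:np.array([553.3+x,y-4.4,z])
im=cv2.resize(t['image'][:,:,::-1],None,fx=6,fy=6,interpolation=cv2.INTER_CUBIC)
for p,c in [(F(-69,200),(0,0,255)),(F(-13,99),(0,255,0)),(F(16,191),(255,0,0)),(F(4,97),(255,255,0)),(F(-20,180),(255,0,255)),(F(-64.4,217.5),(0,255,255)),(F(90,69),(255,255,255))]:
    u=proj(t,p)[0]; print(u.round(1)); cv2.circle(im,tuple(int(v) for v in u*6+3),5,c,2)
cv2.imwrite('pics/s2.png',im[155*6:255*6,170*6:300*6])
E
```

```text
14.2333 [553.61387623  85.34343461 297.33679014]
[207.7 188.4]
[230. 204.]
[238.3 179.8]
[235.7 202.4]
[225.8 186.8]
[208.7 183.6]
[264. 198.]
```

View pics/s2.png

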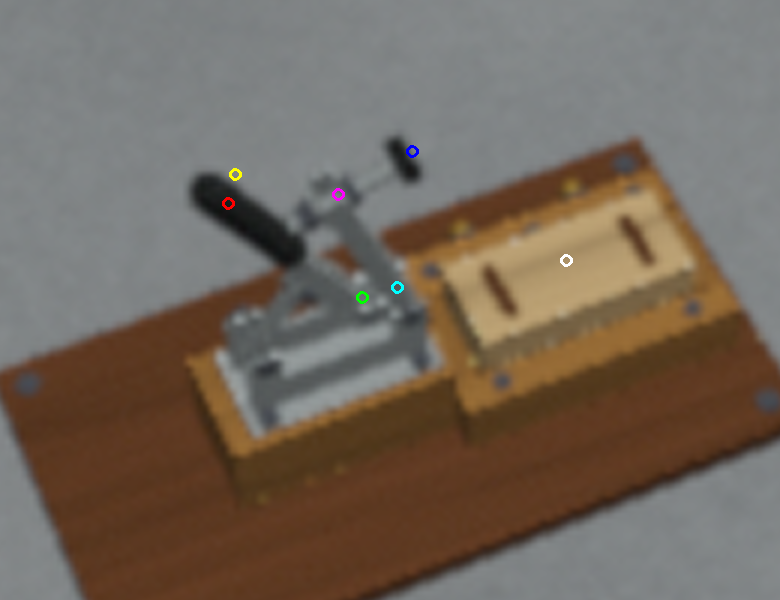

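The picture matches the predicted points: handle grip at about (207,188) px, pad at (238,180), block in its nest at (264,198). The tail of the spindle lies close to the lower end of the handle, so I will push near the handle's upper end.

Emit:
send_rows([
  [[0,0.1,0,0,0,0],[0,0.23,0,0,0,0],[0,0.36,0,0,0,0],[0,0.45,0,0,0,0],[0,0.45,0,0,0,0],[0,0.45,0.06,0,0,0],[0,0.455,0.13,0,0,0],[0,0.46,0.19,0,0,0],[0,0.466,0.231,0,0,0],[0,0.466,0.231,0,0,0],[0,0.466,0.231,0,0,0],[0,0.466,0.231,0,0,0]],
])

```text
t: 15.23
eef_pos: [554.8, -54.1, 228.9]
tcp_rot: [-3.141, 0.0, 0.006]
ft_force: [0.1, 0.7, 0.1]
opening: 0.005
```

```bash
python3 - <<'E'
from h import *
s=env.state();print(s['t'],s['eef_pos'],s['ft_force'])
for y,z in [(-61.3,222.9),(-80.2,218),(-91.8,208.6),(-99.3,193.8),(-103.6,174.6),(-106.6,153),(-108.9,136.6),(-109.4,129)]: print(plan([554,y,z],.36)[:3])
t=cam('scene')
im=cv2.resize(t['image'][:,:,::-1],None,fx=6,fy=6,interpolation=cv2.INTER_CUBIC);cv2.imwrite('pics/s3.png',im[135*6:235*6,170*6:300*6])
E
```

```text
15.2333 [554.84942938 -54.12504208 228.91519595] [0.13399067 0.70967655 0.08406931]
[-0.003, 0.0239, 0.02]
[-0.0033, 0.0869, 0.0364]
[-0.0035, 0.1256, 0.0677]
[-0.0037, 0.1506, 0.117]
[-0.0037, 0.1649, 0.181]
[-0.0038, 0.175, 0.253]
[-0.0038, 0.1826, 0.3077]
[-0.0038, 0.1843, 0.333]
```

View pics/s3.png

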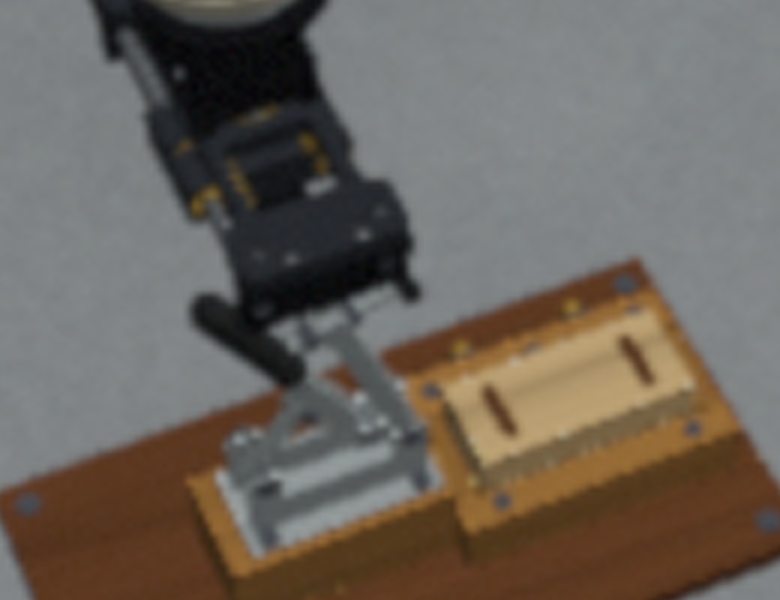

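The fingers are between the handle and the arm, with the tip at about (213,188) px just in front of the handle. Starting the push.

Emit:
send_rows([
  [[-0.002,0.012,0.01,0,0,0],[-0.002,0.024,0.02,0,0,0],[-0.002,0.045,0.025,0,0,0],[-0.002,0.066,0.031,0,0,0],[-0.002,0.087,0.037,0,0,0],[-0.002,0.107,0.052,0,0,0],[-0.002,0.126,0.068,0,0,0],[-0.002,0.126,0.068,0,0,0]],
])

```text
t: 15.95
eef_pos: [553.9, -93.3, 207.2]
tcp_rot: [-3.141, 0.002, 0.005]
ft_force: [0.2, -0.3, -1.2]
opening: 0.004
```

```bash
python3 - <<'E'
from h import *
t=cam('scene');F=lambda y,z:np.array([554,y-4.4,z])
for n,ps in [('handle_grip',[(-69,200),(-85,195),(-94,186),(-99,172),(-103,113)]),('pad',[(16,191)])]:
    print(n,[(np.round(d['xy'],1).tolist(),round(d['confidence'],2)) for d in env.look_for('scene',n)],[proj(t,F(*p))[0].round(1).tolist() for p in ps])
im=cv2.resize(t['image'][:,:,::-1],None,fx=6,fy=6,interpolation=cv2.INTER_CUBIC);cv2.imwrite('pics/s4.png',im[145*6:245*6,165*6:295*6])
E
```

```text
handle_grip [([219.1, 202.1], 0.66)] [[207.8, 188.5], [202.1, 191.8], [199.1, 195.1], [197.9, 198.9], [198.8, 212.4]]
pad [([265.8, 184.4], 0.37)] [[238.4, 180.0]]
```

View pics/s4.png

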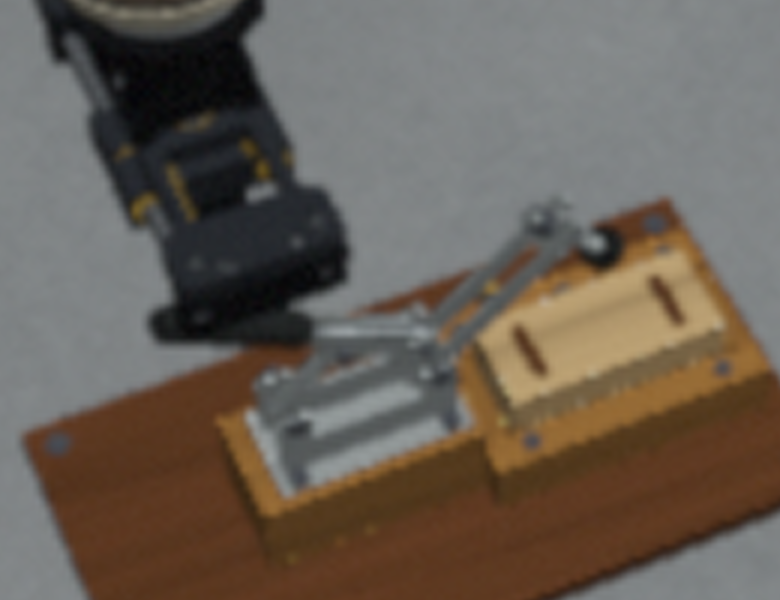

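The handle and arm are moving together as intended, with the arm now leaning forward and the pad near the front of the block. Continuing.

Emit:
send_rows([
  [[0,0.01,0.022,0,0,0],[0,0.02,0.045,0,0,0],[0,0.027,0.077,0,0,0],[0,0.034,0.109,0,0,0],[0,0.039,0.145,0,0,0],[0,0.044,0.181,0,0,0],[0,0.044,0.181,0,0,0]],
])

```text
t: 16.68
eef_pos: [554.1, -105.7, 152.1]
tcp_rot: [-3.141, 0.002, 0.005]
ft_force: [0.8, -1.5, 3.8]
opening: 0.005
```

Emit:
send_rows([
  [[0,0.002,0.015,0,0,0],[0,0.004,0.03,0,0,0],[0,0.006,0.044,0,0,0],[0,0.008,0.056,0,0,0],[0,0.01,0.068,0,0,0],[0,0.01,0.076,0,0,0],[0,0.01,0.08,0,0,0],[0,0.01,0.08,0,0,0]],
])

```text
t: 17.35
eef_pos: [554.4, -108.3, 129.8]
tcp_rot: [-3.141, 0.0, 0.006]
ft_force: [0.3, -0.5, -0.1]
opening: 0.007
```

Emit:
send_rows([
  [[0,0,0.004,0,0,0],[0,0,0.005,0,0,0],[0,0,0.005,0,0,0]],
])

```text
t: 17.6
eef_pos: [554.5, -108.4, 128.9]
tcp_rot: [3.142, -0.0, 0.006]
ft_force: [-0.4, 0.1, 3.5]
opening: 0.007
```

Light contact at the handle's stop, so the linkage has snapped over. Now to retreat and check.

Emit:
send_rows([
  [[0,0,-0.05,0,0,0],[0,0,-0.17,0,0,0],[0,0,-0.3,0,0,0],[0,0,-0.42,0,0,0],[0,0.1,-0.52,0,0,0],[0,0.23,-0.55,0,0,0],[0,0.3,-0.55,0,0,0],[0,0.3,-0.55,0,0,0],[0,0.3,-0.55,0,0,0]],
])

```text
t: 18.35
eef_pos: [554.6, -199.2, 293.4]
tcp_rot: [-3.141, 0.0, 0.004]
ft_force: [0.8, 0.4, -0.3]
opening: 0.001
```

```bash
python3 - <<'E'
from h import *
s=env.state();print(s['t'],s['eef_pos'],s['ft_force'])
t=cam('scene');F=lambda y,z:np.array([554,y-4.4,z])
for n,ps in [('handle_grip',[(-103,113)]),('pad',[(90,69.5)])]:
    print(n,[(np.round(d['xy'],1).tolist(),round(d['confidence'],2)) for d in env.look_for('scene',n)],[proj(t,F(*p))[0].round(1).tolist() for p in ps])
im=cv2.resize(t['image'][:,:,::-1],None,fx=6,fy=6,interpolation=cv2.INTER_CUBIC);cv2.imwrite('pics/s5.png',im[145*6:245*6,165*6:295*6])
E
```

```text
18.35 [ 554.59070668 -199.16540771  293.39555725] [ 0.7995243   0.41012761 -0.3083344 ]
handle_grip [([213.2, 209.0], 0.72)] [[198.8, 212.4]]
pad [([113.6, 218.6], 0.65)] [[264.1, 198.1]]
```

View pics/s5.png

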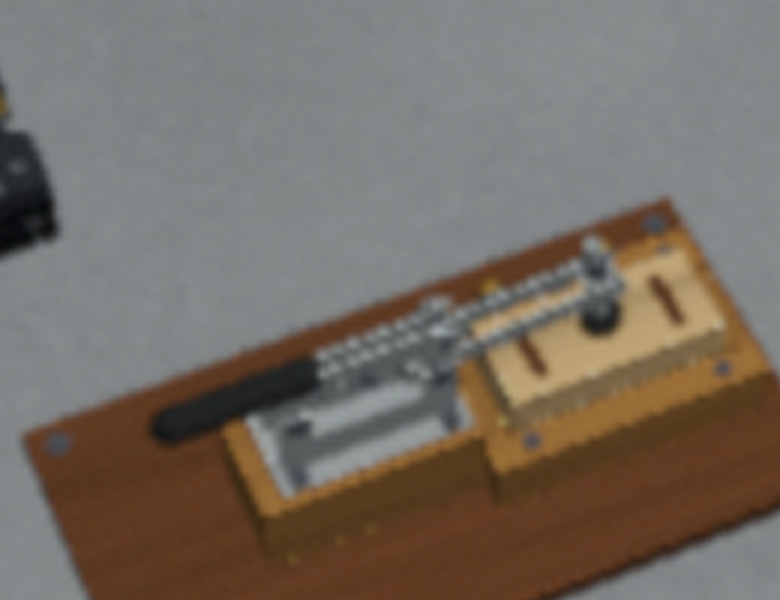

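The handle lies level, with its end at about (193,215) px. The arm is down with the pad on the block's centre at about (265,198), and the gripper is clear.

```bash
python3 -c "
from h import *
print(env.job_done())"
```

```text
the job is handed in; nothing more can be done
None
```

The plywood block is home in the nest, the toggle clamp is snapped shut over it, and the job is handed in at about 18 s of the 66 s allowed.

- **Seating:** I lowered the block level past both plungers. It stopped dead about 22 mm below the mouth, with about 16 N while still gripped. A second press from above with closed fingers stopped at the same height at about 19 N, under the 25 N limit.
- **Clamp:** I pushed the handle down near its upper end with closed fingers, reading at most about 4 N at the end of any move. It dropped by itself at the end, and a light touch (about 3.5 N) met its stop.
- **Last checks:** The final picture shows the handle level, the pad on the middle of the block and the gripper clear of everything.
- **Disagreements:** In the last check the network put the pad in the wrong place (0.65 confidence) and the handle grip about 15 px off, so I relied on the picture instead. The overhead and wrist cameras differed by 3 to 4 mm on the block and the nest. I used the wrist camera and the feel of the fit.

I did not look at the spanner, offcut and tub again at the end. The arm came nowhere near them.

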